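Spin-check the pantry lazy Susan and park it

TASK

Check that the loaded lazy Susan still coasts freely: get its tray turning by its tall black knob, either way round, at about 1.3 rad/s (never wildly), let go, and keep the open hand close above the knob, right over it and touching nothing, for at least five seconds while the tray coasts on its own, still turning faster than 0.4 rad/s. Then catch the knob, bring it into line with the red pointer on the foot and let go, the tray at rest and the three spice jars still standing in its middle. Leave the other things on the counter alone.

Things in the scene. Friction and masses are not known exactly. Their poses are not given: they have to be found in the camera images.
- susan: Fixed foot of a lazy Susan (turntable): white disc, 240 mm diameter. A flat red pointer, 34 mm wide, 8 mm high, sticks out along its -x axis, 110 to 200 mm from the centre: the parking direction; yaw varies. Origin: on the turning axis at worktop height, z up. On it turns a round wooden tray, 270 mm diameter, top face 34 mm above the worktop, its low lip 42 mm.
- tray (a joint): Tray angle about the vertical axis, rad, + counter-clockwise from above, unlimited, counts past full turns. 0 (and each full turn): knob over the pointer. Inertia with jars about 0.017 kg m2 (hidden mass varies it by a third). Bearing: viscous 0.0016 N m s/rad plus dry friction 0.0008 N m: from 1.3 rad/s it slows by about 0.17 rad/s2 at first; it stays at rest where left.
- knob_top (a point): Centre of the top face of the tall black round knob standing on the tray, 110 mm from the turning axis; it turns with the tray. Straight post of 32 mm diameter from 46 to 137 mm above the worktop; top at 140 mm, 44 mm higher than the jars, so it can be gripped from above in any direction by its upper 30 mm. Axes are the tray's, z up.
- susan_axis (a point): Point on the turning axis at the height of the tray's top face (34 mm above the worktop). Fixed.
- park (a point): Where the top of the knob is when it is in line with the red pointer: 110 mm from the turning axis, 140 mm above the worktop. Fixed to the foot.
- jar_amber: closed spice jar, amber glass with a steel cap, 50 mm diameter, 62 mm tall, nominal 220 g, standing loose on the tray about 48 mm from the turning axis, top 96 mm above the worktop. Origin: centre of its underside, z up.
- jar_green: closed spice jar, green glass with a steel cap, 50 mm diameter, 62 mm tall, nominal 220 g, standing loose on the tray about 48 mm from the turning axis, top 96 mm above the worktop. Origin: centre of its underside, z up.
- jar_white: closed spice jar, white ceramic with a wooden cap, 50 mm diameter, 62 mm tall, nominal 220 g, standing loose on the tray about 48 mm from the turning axis, top 96 mm above the worktop. Origin: centre of its underside, z up.
- mug: Blue mug, 80 mm diameter, 90 mm tall, its handle 30 mm more, left of the lazy Susan; leave alone. Origin: centre of its underside.
- canister: White ceramic canister with wooden cap, 90 mm diameter, 130 mm tall, to the left; leave alone. Origin: centre of its underside.
- oil: Green glass oil bottle, 66 mm diameter, 220 mm tall, to the right; leave alone. Origin: centre of its underside.
- tin: Steel food tin, 74 mm diameter, 110 mm tall, right of the lazy Susan; leave alone. Origin: centre of its underside.
Mind the look-alikes: they are no part of the job. What is shaped like the jar_white but blue is not meant.

How it is judged (in metres and radians):
On the way, in this order (a step that is already met when the one before it is completed fails the run):
1. for 5 s on end the tray coasts untouched faster than 0.4 rad/s, with the tool (TCP) within 25 mm sideways of the knob's axis and less than 75 mm above its top ((velocity of joint tray above 0.4 rad/s or velocity of joint tray below -0.4 rad/s) and contact force between each of the arm, the fingers and susan below 0.1 N and contact force between each of the arm, the fingers and jar_amber below 0.1 N and contact force between each of the arm, the fingers and jar_green below 0.1 N and contact force between each of the arm, the fingers and jar_white below 0.1 N and horizontal distance between the grasp point and knob_top below 0.025 m and z of the grasp point in the frame of susan below 0.215 m), for 5 s.
2. then the knob is brought to rest in line with the red pointer (within 15 mm) (horizontal distance between knob_top and park below 0.015 m and velocity of joint tray between -0.05 and 0.05 rad/s), for 0.3 s.
At the end, for the whole second after the job is handed in: The knob stands within 15 mm of the line-up point over the red pointer, the tray is at rest (below 0.05 rad/s) and let go, the three jars stand upright on the tray within 80 mm of its axis, and the other things are within 30 mm of where they were (all of step 2 and contact force between each of the arm, the fingers and susan below 0.1 N and contact force between each of the arm, the fingers and jar_amber below 0.1 N and contact force between each of the arm, the fingers and jar_green below 0.1 N and contact force between each of the arm, the fingers and jar_white below 0.1 N and angle between each of jar_amber, jar_green, jar_white's own z axis and vertical below 0.2 rad and horizontal distance between each of jar_amber, jar_green, jar_white and susan_axis below 0.08 m and height (world z) of each of jar_amber, jar_green, jar_white above 0.028 m and distance of each of mug, canister, oil, tin from where it was at the start of the episode below 0.03 m); the robot touches nothing.
It fails at once if the tray is whirled faster than 2.5 rad/s (velocity of joint tray above 2.5 rad/s or velocity of joint tray below -2.5 rad/s).
It fails at once if a jar is tipped or thrown out of the middle of the tray (angle between any of jar_amber, jar_green, jar_white's own z axis and vertical above 0.5 rad or horizontal distance between any of jar_amber, jar_green, jar_white and susan_axis above 0.085 m).
It fails at once if the mug, canister, oil bottle or tin is disturbed (distance of any of mug, canister, oil, tin from where it was at the start of the episode above 0.03 m).
It also fails if it takes over 64 s, if anything falls off the work surface, if the arm or the gripper's body presses on something with over 40 N, if the wrist force passes 120 N, or if a joint passes its speed limit or range.

ROBOT

A 6-joint arm with a two-finger parallel gripper is mounted at the origin on the work surface. World frame = base frame: x ahead of the robot, y to its left, z up, the work surface at z = 0. Lengths are in mm, angles in rad, forces in N, time in s.
With the tool pointing down it reaches from about 400 to 925 mm from the base axis. Payload 12.5 kg.
Tool frame: the origin (TCP) lies between the finger pads, 19 mm behind the fingertips; this is the grasp point; z points along the fingers, y is the line along which they close (so a half turn about z gives the same grasp; the last joint's range is limited). The gripper opens to 95 mm and grips with 3 to 60 N. Pads are 20 mm wide; open, the fingers measure 119 mm over their backs; the gripper's body (75 mm by 180 mm) begins 59 mm behind the grasp point.
Start: joints at [1.154, 0.491, 1.559, -0, 1.092, -0.106], TCP at [191.12, 595.078, 233.461] pointing down, gripper open.
Joint ranges: [-3.1, 3.1], [-0.84, 2.19], [0.05, 2.79], [-1.13, 4.28], [0.06, 2.93], [-2.69, 2.69]. Speed limits (rad/s): [2.22, 2.22, 2.79, 3.14, 3.14, 3.14].

INTERFACE

Orientations are given as [roll, pitch, yaw] about the fixed x, y, z axes, in that order (R = Rz(yaw) Ry(pitch) Rx(roll)).
In Python, from cell import env gives the robot as it stands.
- The arm moves only by the tool carry_out, never from a script. Its argument "series" is a list of rows, each a list of 4 numbers: the shift along the world's x, y, z normalised to -1 to 1, where 1 is 5 cm, then the turn about the world's z normalised to -1 to 1, where 1 is 6 degrees. In form: [[x, y, z, turn], ...]. A call has exactly 5 rows; each row shifts and turns the commanded pose from where the row before left it; what a row does not reach is not made up. A row lasts 1/10 s, in which the tool goes at most 50 mm and 8.59 degrees, less where a joint would pass 70% of its speed; a pose out of reach is approached as far as the arm can. A call with a number of a shift or a turn outside -1 to 1 is refused whole. A call with a gripper value outside its range is refused whole. "fingers" is the closure, from -1 (fully open) to 1 (shut), set as the call begins (left out, the last holds). The fingers move at their own pace and stop on an object; the grip force is fixed at half the most. Time passes only in rows, so rows that do not move let the fingers close, or fill a call up. It gives the time, the measured TCP pose, the force, the opening and the grip force at its end, in the units of the state.
- env.state(): the state, without advancing time (a new reading comes with each control period).
- env.read_camera(name): name is "scene" or "top"; returns the picture (400x640x3 uint8, red, green, blue); there is no depth.
- env.calibration(name): a dict with "K" (3x3 intrinsics, pixels), "pose" (4x4, takes a point from camera to world coordinates). Camera axes: x right, y down, z forward; pixel columns grow to the right and rows downward; lengths in mm; the calibration is good to about 2 mm. A picture is of the moment at which its call begins. calibration takes no time and is no camera call.
- env.job_done(): hands the job in; it is judged then, once.
Trained networks look in the newest picture that a camera, given by its name, has taken for a name from the list of things; names that differ only in an ending like _2 or _b are one class to them, and where a whole thing is asked for, a point or a joint stands for the part that bears it (a point fixed in the world has none). Each returns a list of dicts, best first, with "conf" (0 to 1); they miss things now and then, are a little off and sometimes report something else, mostly with a low value. They report only what shows in the picture. A call takes as long as a camera call. They do not tell look-alikes from the thing itself.
- env.look_for(camera, label): "position" ([row, column] as shares, 0 to 1, of the picture: columns of its width, rows of its height, amid what is visible of it).
The state is a dict: "t": time; "joints": joint angles; "qvel": joint speeds; "tau": joint torques, N m; "eef_pos": TCP position; "tcp_rot": TCP orientation; "ft_force": force on the tool from outside, world axes, zero at the start; "moment": the same for the moment, N m; "opening": opening from 0.0 (shut) to 1.0 (fully open); "grip_force": force on a finger pad.
Only numpy, scipy, OpenCV 4.12 (cv2) and the standard library are available. Lean on these libraries where they do the work, as an engineer would, in place of code of your own. Each camera call takes 0.05 s, during which the arm holds its last target. There are 200 camera calls.

## Working session

There is one attempt and no reset: what is moved stays moved. The work goes in short steps, Python scripts to look and compute and a tool call to move; the robot and the scene stay as the last step left them, time stands still between calls to the robot, and variables do not carry over. Pictures are saved under pics/ and viewed, at most 10 in all, crops included, and the job is handed in when it is done.

Besides the shell and the picture viewer there is one more tool, called after ">>>" in YAML: its name, and indented under it one key for each argument. carry_out: Moves the arm, as the interface text tells. Its arguments: {"type":"object","properties":{"series":{"type":"array","items":{"type":"array","items":{"type":"number","minimum":-1,"maximum":1}}},"fingers":{"type":"number"}},"required":["series"]}

```bash
mkdir -p pics
cat > h.py <<'E'
from cell import env
import numpy as np, cv2
def snap(c,fn=None):
    im=env.read_camera(c)
    if fn: cv2.imwrite(fn,im[:,:,::-1])
    return im
def ray(c,u,v):
    k=env.calibration(c);K=np.array(k["K"]);P=np.array(k["pose"])
    d=P[:3,:3]@np.linalg.inv(K)@np.array([u,v,1.]);return P[:3,3],d
def onz(c,u,v,z):
    o,d=ray(c,u,v);return (o+d*(z-o[2])/d[2])
def tri(a,b):
    A=[];B=[]
    (o1,d1),(o2,d2)=a,b
    s=np.linalg.lstsq(np.c_[d1,-d2],o2-o1,rcond=None)[0]
    p,q=o1+s[0]*d1,o2+s[1]*d2
    return (p+q)/2,np.linalg.norm(p-q)
E
python3 - <<'E'
from h import *
for c in("scene","top"):
    im=snap(c,f"pics/{c}0.png")
    k=env.calibration(c);print(c,np.round(k["K"],1).tolist(),np.round(k["pose"],3).tolist())
    for l in("knob_top","susan","jar_white","jar_amber","jar_green","mug","canister","oil","tin"):
        print(l,[(round(d["conf"],2),round(d["position"][1]*640),round(d["position"][0]*400)) for d in env.look_for(c,l)][:3])
s=env.state();print({k:np.round(v,3).tolist() for k,v in s.items()})
E
```

```text
scene [[413.2, 0.0, 326.1], [0.0, 413.2, 202.6], [0.0, 0.0, 1.0]] [[0.595, 0.597, -0.539, 1140.27], [0.804, -0.425, 0.416, -481.704], [0.019, -0.68, -0.733, 976.113], [0.0, 0.0, 0.0, 1.0]]
knob_top [(0.75, 313, 246)]
susan [(0.89, 311, 242)]
jar_white [(0.86, 374, 193), (0.56, 327, 237), (0.35, 315, 246)]
jar_amber [(0.68, 155, 296), (0.63, 311, 219), (0.18, 314, 246)]
jar_green [(0.68, 298, 242)]
mug [(0.96, 450, 186)]
canister [(0.85, 437, 148), (0.65, 155, 298)]
oil [(0.7, 155, 295), (0.25, 311, 248)]
tin [(0.91, 223, 317)]
top [[434.7, 0.0, 324.2], [0.0, 434.7, 201.7], [0.0, 0.0, 1.0]] [[0.007, -0.995, 0.095, 389.796], [-1.0, -0.007, 0.001, -12.814], [0.0, -0.095, -0.996, 1422.393], [0.0, 0.0, 0.0, 1.0]]
knob_top [(0.93, 342, 199), (0.5, 193, 166)]
susan [(0.65, 340, 199), (0.2, 359, 198)]
jar_white [(0.69, 262, 203), (0.46, 337, 181)]
jar_amber []
jar_green [(0.64, 196, 169), (0.59, 359, 199)]
mug [(0.72, 192, 170)]
canister [(0.95, 164, 208), (0.71, 446, 172)]
oil [(0.82, 482, 209)]
tin [(0.92, 445, 173), (0.7, 342, 196), (0.38, 195, 169)]
{'t': 1.0, 'joints': [1.154, 0.491, 1.559, -0.0, 1.092, -0.106], 'qvel': [-0.001, -0.0, 0.001, 0.001, -0.0, -0.002], 'tau': [-0.001, -61.248, -25.843, 0.069, 0.045, -0.0], 'eef_pos': [191.127, 595.088, 233.483], 'tcp_rot': [3.141, 0.0, 2.831], 'ft_force': [-0.283, 0.495, 0.173], 'moment': [-0.034, -0.059, 0.027], 'grip_force': 0.0, 'opening': 1.001}
```

View pics/top0.png

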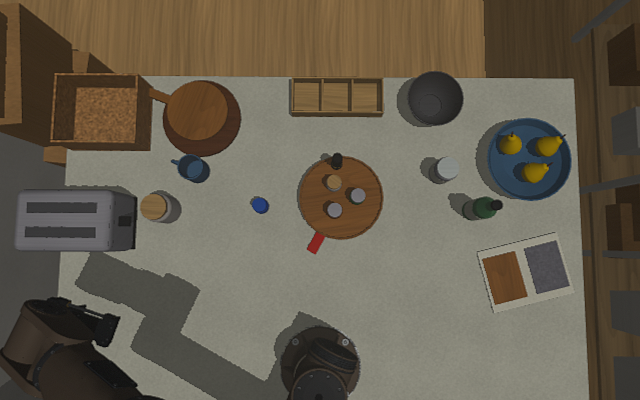

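View pics/scene0.png

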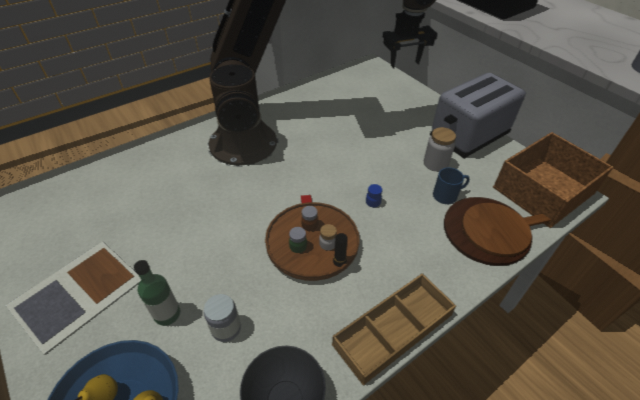

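The top view shows the tray centred at about (340,197), the knob at (337,160) and the red pointer at (316,243). In the scene view the knob top is at about (341,236), and the blue look-alike jar stands apart at (375,195).

```bash
cat >> h.py <<'E'
def red(im):
    a=im.astype(int);return ((a[...,0]>110)&(a[...,1]<60)&(a[...,2]<70)).astype(np.uint8)
def blob(m,win):
    x0,y0,x1,y1=win;w=np.zeros_like(m);w[y0:y1,x0:x1]=m[y0:y1,x0:x1]
    n,l,s,c=cv2.connectedComponentsWithStats(w)
    i=1+np.argmax(s[1:,4]);return l==i,s[i],c[i]
E
python3 - <<'E'
from h import *
for c,win,kw in(("top",(285,140,395,265),(320,145,355,172)),("scene",(255,185,370,290),(325,225,355,272))):
    im=snap(c);a=im.astype(int)
    hsv=cv2.cvtColor(im,cv2.COLOR_RGB2HSV)
    m,s,ce=blob(red(im),win);print(c,"red",s,ce.round(1), [onz(c,*ce,8).round(1)])
    m,s,ce=blob((a.max(2)<45).astype(np.uint8),kw);print("knob",s,ce.round(1))
    if c=="top":
        ys,xs=np.nonzero(m); 
        for y in range(s[1],s[1]+s[3]): print(y,xs[ys==y].min(),xs[ys==y].max())
    w=((hsv[...,0]<18)&(hsv[...,1]>90)&(hsv[...,2]>50)&(red(im)==0)).astype(np.uint8)
    m,s,ce=blob(w,win);ct=max(cv2.findContours(m.astype(np.uint8),0,1)[0],key=cv2.contourArea)
    e=cv2.fitEllipse(cv2.convexHull(ct));print("tray",s,np.round(e[0],1),np.round(e[1],1),onz(c,*e[0],42).round(1))
    P=np.array([onz(c,u,v,42)[:2] for u,v in cv2.convexHull(ct)[:,0]]);print(cv2.minEnclosingCircle(P.astype(np.float32)), len(P))
    q=np.linalg.lstsq(np.c_[2*P,np.ones(len(P))],(P**2).sum(1),rcond=None)[0];print("circ",q[:2],np.sqrt(q[2]+q[0]**2+q[1]**2))
im1=cv2.imread("pics/top0.png")[140:260,285:395];im2=cv2.imread("pics/scene0.png")[185:295,255:375]
cv2.imwrite("pics/c.png",np.hstack([cv2.resize(im1,(380,400),interpolation=0),cv2.resize(im2,(400,400),interpolation=0)]))
E
```

```text
top red [307 232  18  22 187] [315.5 242.6] [array([391. ,  15.1,   8. ])]
knob [331 154  11  16 132] [336.2 160.9]
154 334 339
155 334 340
156 333 341
157 332 341
158 332 341
159 332 341
160 332 341
161 332 341
162 331 341
163 331 340
164 331 340
165 331 340
166 332 340
167 332 340
168 333 338
169 336 337
tray [ 299  156   84   84 4752] [340.4 197.9] [83.  85.3] [533.8 -63.7  42. ]
((530.3862915039062, -61.37919235229492), 140.92391967773438) 40
circ [535.44579761 -63.74691474] 134.337648424882
scene red [301 196  10   7  59] [305.7 198.7] [array([377. ,  24.6,   8. ])]
knob [334 234  16  33 346] [340.4 249.3]
tray [ 266  198   93   82 4135] [311.7 240.2] [78.4 92.4] [547.2 -71.5  42. ]
((532.6715087890625, -61.45124435424805), 147.63792419433594) 32
circ [538.65372575 -64.89849572] 135.6017846420324
```

View pics/c.png

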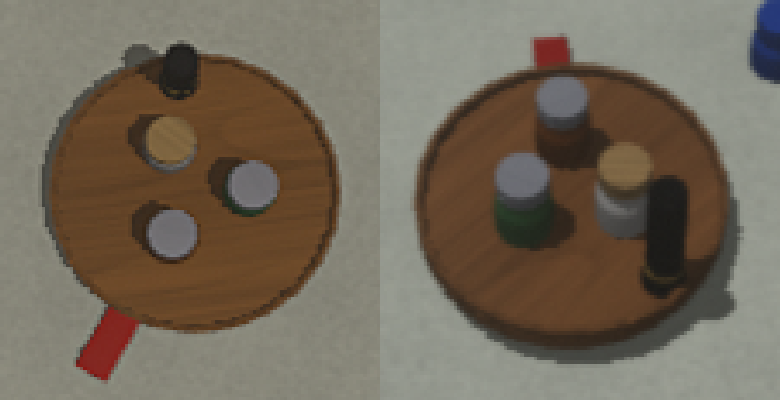

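Run:
```python
from h import *
p,e=tri(ray("top",336.7,158.7),ray("scene",341.4,236.5));print("knob",p.round(1),e.round(1),onz("top",336.7,158.7,140).round(1),onz("scene",341.4,236.5,140).round(1))
c=np.array([536.5,-64.2])
v=p[:2]-c;print(np.hypot(*v),np.degrees(np.arctan2(v[1],v[0])))
im=cv2.imread("pics/top0.png")[:,:,::-1];m,s,ce=blob(red(im),(285,140,395,265))
ys,xs=np.nonzero(m);P=np.array([onz("top",x,y,8)[:2] for x,y in zip(xs,ys)])
u,S,vt=np.linalg.svd(P-P.mean(0));print(P.mean(0),vt[0],np.degrees(np.arctan2(vt[0][1],vt[0][0])))
w=P.mean(0)-c;print(np.hypot(*w),np.degrees(np.arctan2(w[1],w[0])),(P-c)@(w/np.hypot(*w)).max() if 0 else np.ptp((P-c)@(w/np.hypot(*w))), ((P-c)@(w/np.hypot(*w))).max())
```

```text
knob [642.6 -47.  139.1] 3.9 [641.3 -48.5 140. ] [644.1 -45.7 140. ]
107.49842600510564 9.225193885384993
[391.03829857  15.04814399] [-0.87338014  0.48703915] 150.85384120219445
165.64834713941852 151.41826664326473 65.50118254748466 197.9311966303371
```

>>> carry_out:
  series:
    - [0.45,-0.64,0,0.23]
    - [0.45,-0.64,0,0.23]
    - [0.45,-0.64,0,0.23]
    - [0.45,-0.64,0,0.23]
    - [0.45,-0.64,0,0.23]
  fingers: -1

```text
t: 1.6
eef_pos: [304.3, 433.8, 233.6]
tcp_rot: [3.141, 0.0, 2.953]
ft_force: [0.3, 0.1, 0.4]
opening: 1.002
grip_force: 0.0
```

>>> carry_out:
  series:
    - [0.45,-0.64,0,0.23]
    - [0.45,-0.64,0,0.23]
    - [0.45,-0.64,0,0.23]
    - [0.45,-0.64,0,0.23]
    - [0.45,-0.64,0,0.23]

```text
t: 2.1
eef_pos: [416.9, 273.7, 233.7]
tcp_rot: [3.141, 0.0, 3.073]
ft_force: [0.4, 1.4, -0.4]
opening: 1.001
grip_force: 0.0
```

>>> carry_out:
  series:
    - [0.45,-0.64,0,0.23]
    - [0.45,-0.64,0,0.23]
    - [0.45,-0.64,0,0.23]
    - [0.45,-0.64,0,0.23]
    - [0.45,-0.64,0,0.23]

```text
t: 2.6
eef_pos: [529.4, 113.6, 233.6]
tcp_rot: [3.141, 0.0, -3.09]
ft_force: [-0.4, 0.3, -0.5]
opening: 1.003
grip_force: 0.0
```

>>> carry_out:
  series:
    - [0.45,-0.64,0,0.23]
    - [0.45,-0.64,0,0.23]
    - [0.45,-0.64,0,0.23]
    - [0.45,-0.64,0,0.23]
    - [0.45,-0.64,0,0.23]

```text
t: 3.1
eef_pos: [641.9, -46.5, 233.5]
tcp_rot: [3.142, 0.0, -2.97]
ft_force: [-0.5, 0.5, 1.1]
opening: 1.0
grip_force: 0.0
```

Run:
```python
from h import *
s=env.state();print({k:np.round(s[k],3).tolist() for k in("t","eef_pos","tcp_rot","joints","ft_force")})
a=snap("top");b=snap("scene");cv2.imwrite("pics/d.png",np.hstack([cv2.resize(a[120:270,250:430],(400,333)),cv2.resize(b[120:300,220:420],(370,333))])[:,:,::-1])
```

```text
{'t': 3.1, 'eef_pos': [641.897, -46.454, 233.513], 'tcp_rot': [3.142, 0.0, -2.97], 'joints': [-0.175, 0.518, 1.51, 0.0, 1.114, -1.917], 'ft_force': [-0.503, 0.463, 1.062]}
```

View pics/d.png

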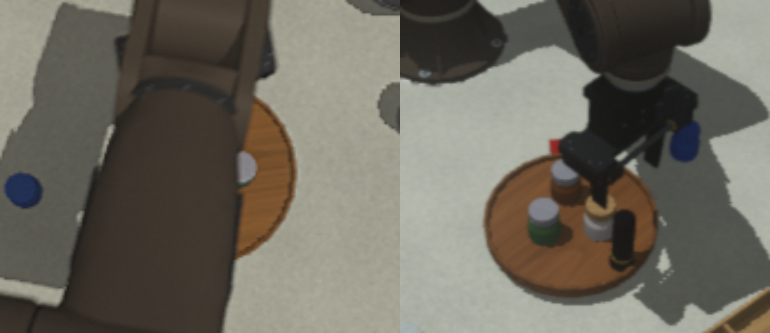

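```bash
cat >> h.py <<'E'
C=np.array([536.0,-64.3]); A0=np.radians(9.3); PARK=np.radians(151.2)
caps={n:onz("top",*p,96)[:2]-C for n,p in dict(wood=(334.5,182.3),green=(357.9,195.8),amber=(334.8,210.2)).items()}
def proj(c,X):
    k=env.calibration(c);P=np.linalg.inv(np.array(k["pose"]));X=np.c_[X,np.ones(len(X))]@P.T
    x=X[:,:3]@np.array(k["K"]).T;return x[:,:2]/x[:,2:]
g=np.arange(-22,23,4);D=np.array([(x,y) for x in g for y in g if x*x+y*y<484])
def score(im,a):
    """a: knob angle (world). sum of colour matches of caps and knob"""
    hsv=cv2.cvtColor(im,cv2.COLOR_RGB2HSV).astype(int);t=a-A0;R=np.array([[np.cos(t),-np.sin(t)],[np.sin(t),np.cos(t)]])
    def px(X):
        q=np.round(proj("scene",X)).astype(int);return hsv[q[:,1].clip(0,399),q[:,0].clip(0,639)]
    s=[]
    for n,v in caps.items():
        h=px(np.c_[C+R@v+D,np.full(len(D),96)])
        s.append(((h[:,1]>70)&(h[:,2]>125)&(h[:,0]<25)).mean() if n=="wood" else ((h[:,1]<55)&(h[:,2]>70)).mean())
    k=C+110*np.array([np.cos(a),np.sin(a)])
    f=np.array([(C[0]*0+k[0]+dx,k[1]+dy,z) for z in range(55,138,6) for dx in(-8,0,8) for dy in(-8,0,8)])
    s.append((px(f)[:,2]<55).mean())
    w=np.array([(k[0]+1.7*o[0],k[1]+1.7*o[1],50) for o in D if np.hypot(*o)>15]) 
    s.append(0.5*((px(w)[:,1]>80)).mean())
    return s
def angle(im,a0=None,w=np.pi):
    aa=(a0 if a0 is not None else 0)+np.arange(-w,w,0.01)
    S=np.array([score(im,a) for a in aa]);T=S.sum(1);T=np.convolve(np.pad(T,2,mode='edge'),np.ones(5)/5,'valid')
    i=T.argmax();top=aa[T>T[i]-0.06];top=top[abs(top-aa[i])<.2];return top.mean(),T[i],S[i]
E
python3 - <<'E'
from h import *
print({k:(v.round(1),np.hypot(*v).round(1)) for k,v in caps.items()})
for im in(cv2.imread("pics/scene0.png")[:,:,::-1].copy(),snap("scene")):
    a,T,S=angle(im);print(np.degrees(a),T,np.round(S,2))
print(proj("scene",np.array([[641.9,-46.5,233.5],[641.9,-46.5,140.]])))
E
```

```text
{'wood': (array([40.2, 21. ]), np.float64(45.4)), 'green': (array([ -1. , -51.1]), np.float64(51.1)), 'amber': (array([-45.9,  19.6]), np.float64(49.9))}Traceback (most recent call last):
  File "<stdin>", line 4, in <module>
  File "h.py", line 47, in angle
    S=np.array([score(im,a) for a in aa]);T=S.sum(1);T=np.convolve(np.pad(T,2,mode='edge'),np.ones(5)/5,'valid')
                ~~~~~^^^^^^
  File "h.py", line 37, in score
    h=px(np.c_[C+R@v+D,np.full(len(D),96)])
  File "h.py", line 34, in px
    q=np.round(proj("scene",X)).astype(int);return hsv[q[:,1].clip(0,399),q[:,0].clip(0,639)]
               ~~~~^^^^^^^^^^^
  File "h.py", line 27, in proj
    k=env.calibration(c);P=np.linalg.inv(np.array(k["pose"]));X=np.c_[X,np.ones(len(X))]@P.T
ValueError: time passes only in moves, steps and waits
```

```bash
python3 - <<'E'
s=open("h.py").read()
s=s.replace('import numpy as np, cv2\n','import numpy as np, cv2\nCAL={c:env.calibration(c) for c in("scene","top")}\n',1).replace('env.calibration(c);','CAL[c];')
open("h.py","w").write(s)
E
python3 - <<'E'
from h import *
for im in(cv2.imread("pics/scene0.png")[:,:,::-1].copy(),snap("scene")):
    a,T,S=angle(im);print(np.degrees(a),T,np.round(S,2))
print(proj("scene",np.array([[641.9,-46.5,233.5],[641.9,-46.5,140.]])))
E
```

```text
9.076072393167635 3.540909090909091 [0.24 0.94 0.98 1.   0.39]
9.649030188298447 3.7340909090909093 [0.55 0.95 0.9  1.   0.39]
[[342.38320319 211.94275187]
 [340.63449601 236.0837393 ]]
```

>>> carry_out:
  series:
    - [0.01,0,-0.44,0]
    - [0.01,0,-0.44,0]
    - [0,0,-0.44,0]
    - [0,0,-0.44,0]
    - [0,0,-0.42,0]

```text
t: 3.8
eef_pos: [641.5, -43.6, 124.0]
tcp_rot: [3.141, -0.0, -2.97]
ft_force: [-0.0, -0.0, -0.4]
opening: 1.0
grip_force: 0.0
```

>>> carry_out:
  series:
    - [0,0,0,0]
    - [0,0,0,0]
    - [0,0,0,0]
    - [0,0,0,0]
    - [0,0,0,0]
  fingers: 1

```text
t: 4.3
eef_pos: [642.3, -44.9, 125.3]
tcp_rot: [-3.141, 0.001, -2.971]
ft_force: [-0.1, -0.0, 0.0]
opening: 0.637
grip_force: 0.0
```

Run:
```python
from h import *
s=env.state();print({k:np.round(s[k],3).tolist() for k in("t","eef_pos","joints","ft_force","moment","opening","grip_force")})
a,T,S=angle(snap("scene"));print(np.degrees(a),T,np.round(S,2))
```

```text
{'t': 4.3, 'eef_pos': [642.323, -44.904, 125.341], 'joints': [-0.172, 0.633, 1.616, 0.0, 0.892, -1.914], 'ft_force': [-0.102, -0.044, 0.017], 'moment': [0.061, -0.011, -0.033], 'opening': 0.637, 'grip_force': 0.0}
8.503114598036825 3.28023088023088 [0.   0.93 0.98 1.   0.39]
```

>>> carry_out:
  series:
    - [0,0,0,0]
    - [0,0,0,0]
    - [0,0,0,0]
    - [0,0,0,0]
    - [0,0,0,0]

```text
t: 4.85
eef_pos: [642.1, -44.9, 124.5]
tcp_rot: [3.141, -0.0, -2.971]
ft_force: [-0.1, 0.4, -0.1]
opening: 0.332
grip_force: 30.0
```

Run:
```python
from h import *
s=env.state();print({k:np.round(s[k],3).tolist() for k in("t","eef_pos","joints","ft_force","moment","opening","grip_force")})
a,T,S=angle(snap("scene"));print(np.degrees(a),T,np.round(S,2))
```

```text
{'t': 4.85, 'eef_pos': [642.133, -44.939, 124.477], 'joints': [-0.172, 0.634, 1.616, 0.0, 0.891, -1.914], 'ft_force': [-0.067, 0.363, -0.087], 'moment': [0.035, 0.019, 0.031], 'opening': 0.332, 'grip_force': 30.0}
10.794945778560068 3.287734487734488 [0.   0.95 0.97 1.   0.36]
```

```bash
cat >> h.py <<'E'
def rows(p,a,zs,yaw=0,cen=None,r=109):
    """rows from TCP p through knob angles a and heights zs"""
    cen=C if cen is None else cen
    q=np.c_[cen+r*np.c_[np.cos(a),np.sin(a)],zs];q=np.vstack([p,q])
    d=np.zeros((len(a),4));acc=np.array(p,float)
    for i in range(len(a)):
        d[i,:3]=np.round((q[i+1]-acc)/50,2);acc+=d[i,:3]*50
    d[:,3]=yaw;return d.tolist()
E
python3 - <<'E'
from h import *
p=np.array([642.1,-44.9,124.5]);a=np.radians(10.4);cen=p[:2]-108*np.array([np.cos(a),np.sin(a)]);print(cen)
w=np.r_[.14*np.arange(1,11),[1.4]*5];aa=a-np.cumsum(w)*.1
z=np.r_[[124.5]*12,[132,145,160]]
y=np.r_[-np.minimum(np.degrees(w[:10]*.1)/6,1),[0]*5].round(2)
R=rows(p,aa,z,y,cen,108)
for i in(0,5,10):print(R[i:i+5])
print(np.degrees(aa[-1]))
E
```

```text
[535.87428115 -64.39606769]
[[0.01, -0.03, 0.0, -0.13], [0.0, -0.06, 0.0, -0.27], [0.02, -0.09, 0.0, -0.4], [0.0, -0.12, 0.0, -0.53], [0.0, -0.15, 0.0, -0.67]]
[[-0.01, -0.18, 0.0, -0.8], [-0.03, -0.21, 0.0, -0.94], [-0.07, -0.23, 0.0, -1.0], [-0.1, -0.26, 0.0, -1.0], [-0.15, -0.26, 0.0, -1.0]]
[[-0.18, -0.24, 0.0, 0.0], [-0.22, -0.21, 0.0, 0.0], [-0.24, -0.18, 0.15, 0.0], [-0.27, -0.14, 0.26, 0.0], [-0.28, -0.1, 0.3, 0.0]]
-73.82479588423104
```

```bash
cat > m.py <<'E'
import sys,json,os
from h import *
from scipy.optimize import least_squares
z=float(sys.argv[1]);T0,A,dirn=5.9,np.radians(-33.8),-1
H=json.load(open("hist.json")) if os.path.exists("hist.json") else []
def model(p,t):
    a0,w0,I=p;b,c=.0016,.0008;k=b/I;dt=np.asarray(t)-T0;e=np.exp(-k*dt)
    w=(w0+c/b)*e-c/b;return a0+dirn*((w0+c/b)*(1-e)/k-c/b*dt),w
def fit():
    f=lambda p:np.r_[(p[0]-A)/.04,(p[1]-1.4)/.08,(p[2]-.017)/.004,[(model(p,t)[0]-a)/.025 for t,a in H]]
    return least_squares(f,[A,1.4,.017],x_scale=[.1,.1,.003],loss="soft_l1").x
t=env.state()["t"];im=snap("scene");p=fit();pr=model(p,t)[0]
a,T,S=angle(im,pr,.4)
if T>2:H.append((t,a))
json.dump(H,open("hist.json","w"));p=fit();s=env.state();n=s["t"]
print("t",t,n,"pred-meas",round(pr-a,3),"score",round(T,2),np.round(S,2),"fit",np.round(p,3),"w",model(p,n)[1].round(3),"ang",np.degrees(model(p,n)[0]).round(1))
e=np.array(s["eef_pos"]);k=C+109*np.array([np.cos(model(p,n)[0]),np.sin(model(p,n)[0])])
print("tcp",e.round(1),"off",np.round(e[:2]-k,1),"yaw",np.degrees(s["tcp_rot"][2]).round(0),"j",np.round(s["joints"],2)[[0,5]])
zs=np.linspace(e[2],z,6)[1:]
R=rows(e,model(p,n+.1*np.arange(1,6))[0],zs);print(R)
cv2.imwrite("pics/last.png",cv2.resize(im[120:300,220:420],(600,540))[:,:,::-1])
E
python3 -c "import m" 2>&1 | tail -1
```

```text
IndexError: list index out of range
```

>>> carry_out:
  series:
    - [0.01,-0.03,0.0,-0.13]
    - [0.0,-0.06,0.0,-0.27]
    - [0.02,-0.09,0.0,-0.4]
    - [0.0,-0.12,0.0,-0.53]
    - [0.0,-0.15,0.0,-0.67]

```text
t: 5.4
eef_pos: [643.7, -67.7, 124.4]
tcp_rot: [3.142, 0.0, 3.099]
ft_force: [-1.3, -1.1, 1.9]
opening: 0.329
grip_force: 30.0
```

>>> carry_out:
  series:
    - [-0.01,-0.18,0.0,-0.8]
    - [-0.03,-0.21,0.0,-0.94]
    - [-0.07,-0.23,0.0,-1.0]
    - [-0.1,-0.26,0.0,-1.0]
    - [-0.15,-0.26,0.0,-1.0]

```text
t: 5.9
eef_pos: [625.8, -124.5, 124.4]
tcp_rot: [3.14, 0.0, 2.6]
ft_force: [1.2, 3.3, 0.5]
opening: 0.329
grip_force: 30.0
```

>>> carry_out:
  series:
    - [-0.18,-0.24,0.0,0.0]
    - [-0.22,-0.21,0.0,0.0]
    - [-0.24,-0.18,0.15,0.0]
    - [-0.27,-0.14,0.26,0.0]
    - [-0.28,-0.1,0.3,0.0]
  fingers: -1

```text
t: 6.4
eef_pos: [564.8, -168.6, 160.5]
tcp_rot: [-3.141, -0.001, 2.608]
ft_force: [-0.4, -0.3, 0.7]
opening: 0.695
grip_force: 0.0
```

```bash
python3 m.py 185
```

```text
t 6.4 6.45 pred-meas -0.04 score 1.55 [0.   0.15 0.   1.   0.41] fit [-0.59   1.4    0.017] w 1.304 ang -76.4
tcp [ 564.  -169.3  163. ] off [2.3 1. ] yaw 149.0 j [-0.4  -1.44]
[[-0.32, -0.07, 0.09, 0.0], [-0.28, -0.01, 0.09, 0.0], [-0.28, 0.02, 0.08, 0.0], [-0.26, 0.06, 0.09, 0.0], [-0.26, 0.09, 0.09, 0.0]]
```

>>> carry_out:
  series:
    - [-0.32,-0.07,0.09,0.0]
    - [-0.28,-0.01,0.09,0.0]
    - [-0.28,0.02,0.08,0.0]
    - [-0.26,0.06,0.09,0.0]
    - [-0.26,0.09,0.09,0.0]

```text
t: 6.95
eef_pos: [495.1, -163.1, 182.3]
tcp_rot: [3.141, -0.0, 2.607]
ft_force: [-0.2, -0.3, -0.2]
opening: 0.994
grip_force: 0.0
```

```bash
python3 m.py 185
```

```text
t 6.95 7.0 pred-meas -0.095 score 1.28 [0.   0.   0.   0.99 0.28] fit [-0.59   1.4    0.017] w 1.213 ang -116.0
tcp [ 493.6 -162.3  182.8] off [ 5.5 -0.1] yaw 149.0 j [-0.44 -1.48]
[[-0.34, 0.13, 0.01, 0.0], [-0.21, 0.15, 0.01, 0.0], [-0.18, 0.18, 0.01, 0.0], [-0.17, 0.19, 0.0, 0.0], [-0.13, 0.21, 0.01, 0.0]]
```

View pics/last.png

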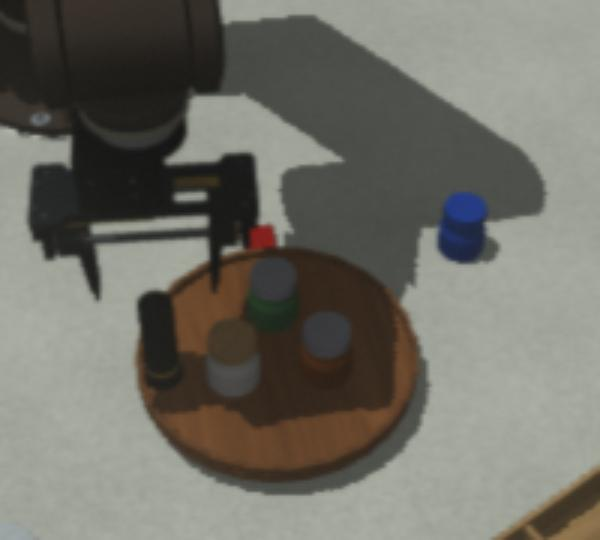

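```bash
cat > o.py <<'E'
from h import *
c=cv2.resize(cv2.imread("pics/last.png")[:,:,::-1],(200,180),interpolation=cv2.INTER_AREA);im=np.zeros((400,640,3),np.uint8)+128;im[120:300,220:420]=c
E
python3 - <<'E'
from o import *
h=cv2.cvtColor(im,cv2.COLOR_RGB2HSV)
for n,(x,y) in dict(greencap=(272,277),ambercap=(326,328),woodcap=(232,340),knob=(155,310),tray=(340,400),traylit=(280,440),whitebody=(234,375)).items(): print(n,h[120+y//3,220+x//3])
print(onz("scene",271.7,219.3,140),np.degrees(np.arctan2(*(onz("scene",271.7,219.3,140)[:2]-C)[::-1])))
E
```

```text
greencap [113  17  61]
ambercap [110  13  60]
woodcap [ 17 103  67]
knob [30 16 31]
tray [ 14 109  54]
traylit [ 13 141  96]
whitebody [15 13 79]
[ 490.6251866  -160.58955121  140.        ] -115.23136034118066
```

```bash
sed -i 's/(h\[:,1\]<55)&(h\[:,2\]>70)/(h[:,1]<50)\&(h[:,2]>46)/; s/((h\[:,1\]>70)&(h\[:,2\]>125)&(h\[:,0\]<25)).mean() if/0*h[:,0].mean() if/; s/(px(f)\[:,2\]<55)/(px(f)[:,2]<44)/' h.py
python3 - <<'E'
from o import *
print(np.degrees(angle(im,np.radians(-112),.4)[0]),angle(im,np.radians(-112),.4)[1:])
E
echo "[[6.95,-2.011]]" > hist.json
python3 m.py 185
```

```text
-112.85943669269622 (np.float64(3.2195887445887448), array([0.        , 0.97727273, 0.98863636, 0.98412698, 0.27272727]))
t 7.0 7.05 pred-meas -0.045 score 3.18 [0.   0.98 0.95 0.98 0.25] fit [-0.595  1.414  0.017] w 1.219 ang -120.8
tcp [ 494.8 -162.8  182.7] off [14.6 -4.8] yaw 149.0 j [-0.44 -1.48]
[[-0.51, 0.24, 0.01, 0.0], [-0.2, 0.18, 0.01, 0.0], [-0.17, 0.19, 0.01, 0.0], [-0.14, 0.2, 0.01, 0.0], [-0.13, 0.22, 0.01, 0.0]]
```

>>> carry_out:
  series:
    - [-0.5,0.24,0.02,0.0]
    - [-0.2,0.18,0.01,0.0]
    - [-0.17,0.19,0.01,0.0]
    - [-0.14,0.2,0.01,0.0]
    - [-0.13,0.22,0.01,0.0]

```text
t: 7.55
eef_pos: [439.1, -111.2, 185.0]
tcp_rot: [3.141, 0.0, 2.607]
ft_force: [0.3, -0.5, -0.7]
opening: 1.0
grip_force: 0.0
```

```bash
sed -i 's/-2.011/-1.985/' hist.json; python3 m.py 188
```

```text
t 7.55 7.6 pred-meas 0.01 score 3.25 [0.   0.99 1.   0.99 0.28] fit [-0.59   1.41   0.017] w 1.134 ang -157.3
tcp [ 437.9 -109.9  185. ] off [ 2.5 -3.5] yaw 149.0 j [-0.39 -1.43]
[[-0.13, 0.3, 0.01, 0.0], [-0.06, 0.24, 0.01, 0.0], [-0.02, 0.23, 0.02, 0.0], [-0.01, 0.24, 0.01, 0.0], [0.03, 0.23, 0.01, 0.0]]
```

>>> carry_out:
  series:
    - [-0.13,0.3,0.01,0.0]
    - [-0.06,0.24,0.01,0.0]
    - [-0.02,0.23,0.02,0.0]
    - [-0.01,0.24,0.01,0.0]
    - [0.03,0.23,0.01,0.0]

```text
t: 8.1
eef_pos: [429.7, -48.8, 188.1]
tcp_rot: [3.141, 0.0, 2.607]
ft_force: [0.6, -0.4, 0.2]
opening: 1.004
grip_force: 0.0
```

```bash
python3 m.py 188
```

```text
t 8.1 8.15 pred-meas -0.0 score 3.28 [0.   1.   1.   0.97 0.33] fit [-0.59   1.41   0.017] w 1.053 ang -191.8
tcp [429.8 -47.9 188.1] off [ 0.5 -5.8] yaw 149.0 j [-0.26 -1.3 ]
[[0.05, 0.34, -0.0, 0.0], [0.08, 0.21, -0.0, 0.0], [0.1, 0.2, -0.0, 0.0], [0.11, 0.18, -0.0, 0.0], [0.14, 0.17, -0.0, 0.0]]
```

>>> carry_out:
  series:
    - [0.05,0.34,0,0.0]
    - [0.08,0.21,0,0.0]
    - [0.1,0.2,0,0.0]
    - [0.11,0.18,0,0.0]
    - [0.14,0.17,0,0.0]

```text
t: 8.65
eef_pos: [454.2, 5.7, 187.9]
tcp_rot: [3.142, -0.0, 2.607]
ft_force: [0.3, -1.0, -1.5]
opening: 0.999
grip_force: 0.0
```

```bash
python3 m.py 188
```

```text
t 8.65 8.7 pred-meas -0.04 score 3.31 [0.   1.   1.   0.99 0.35] fit [-0.593  1.418  0.016] w 0.948 ang -222.0
tcp [455.1   6.3 188. ] off [ 0.1 -2.3] yaw 149.0 j [-0.13 -1.17]
[[0.14, 0.19, 0.0, 0.0], [0.16, 0.13, 0.0, 0.0], [0.16, 0.12, 0.0, 0.0], [0.17, 0.09, 0.0, 0.0], [0.18, 0.08, 0.0, 0.0]]
```

>>> carry_out:
  series:
    - [0.14,0.19,0.0,0.0]
    - [0.16,0.13,0.0,0.0]
    - [0.16,0.12,0.0,0.0]
    - [0.17,0.09,0.0,0.0]
    - [0.18,0.08,0.0,0.0]

```text
t: 9.2
eef_pos: [494.9, 36.0, 187.9]
tcp_rot: [3.142, -0.0, 2.607]
ft_force: [-0.7, -0.5, 0.6]
opening: 1.003
grip_force: 0.0
```

```bash
python3 m.py 188
```

```text
t 9.2 9.25 pred-meas -0.03 score 3.24 [0.   0.99 0.99 0.99 0.3 ] fit [-0.592  1.428  0.015] w 0.852 ang -249.4
tcp [496.1  36.2 188. ] off [-1.6 -1.6] yaw 149.0 j [-0.06 -1.1 ]
[[0.21, 0.09, 0.0, 0.0], [0.17, 0.04, 0.0, 0.0], [0.18, 0.03, 0.0, 0.0], [0.17, 0.01, 0.0, 0.0], [0.17, -0.0, 0.0, 0.0]]
```

>>> carry_out:
  series:
    - [0.21,0.09,0.0,0.0]
    - [0.17,0.04,0.0,0.0]
    - [0.18,0.03,0.0,0.0]
    - [0.17,0.01,0.0,0.0]
    - [0.17,0,0.0,0.0]

```text
t: 9.75
eef_pos: [539.8, 44.1, 187.9]
tcp_rot: [3.142, -0.0, 2.607]
ft_force: [-0.3, 0.2, -0.6]
opening: 1.001
grip_force: 0.0
```

```bash
python3 m.py 188
```

```text
t 9.75 9.8 pred-meas -0.025 score 3.23 [0.   0.98 1.   0.99 0.28] fit [-0.588  1.439  0.015] w 0.761 ang -274.1
tcp [541.   43.9 187.9] off [-2.8 -0.5] yaw 149.0 j [-0.04 -1.08]
[[0.22, -0.01, 0.0, 0.0], [0.16, -0.03, 0.0, 0.0], [0.15, -0.04, 0.0, 0.0], [0.15, -0.05, 0.0, 0.0], [0.14, -0.06, 0.0, 0.0]]
```

>>> carry_out:
  series:
    - [0.22,-0.01,0.0,0.4]
    - [0.16,-0.03,0.0,0.4]
    - [0.15,-0.04,0.0,0.4]
    - [0.15,-0.05,0.0,0.4]
    - [0.14,-0.06,0.0,0.4]

```text
t: 10.3
eef_pos: [580.5, 34.4, 187.9]
tcp_rot: [3.142, -0.0, 2.818]
ft_force: [-0.1, 0.1, 0.5]
opening: 0.999
grip_force: 0.0
```

```bash
python3 m.py 188
```

```text
t 10.3 10.35 pred-meas -0.005 score 3.22 [0.   0.98 0.98 0.99 0.28] fit [-0.587  1.441  0.014] w 0.685 ang -296.7
tcp [581.4  33.9 187.9] off [-3.6  0.9] yaw 162.0 j [-0.06 -1.3 ]
[[0.2, -0.09, 0.0, 0.0], [0.12, -0.08, 0.0, 0.0], [0.12, -0.08, 0.0, 0.0], [0.11, -0.09, 0.0, 0.0], [0.09, -0.09, 0.0, 0.0]]
```

>>> carry_out:
  series:
    - [0.2,-0.09,0.0,0.4]
    - [0.12,-0.08,0.0,0.4]
    - [0.12,-0.08,0.0,0.4]
    - [0.11,-0.09,0.0,0.4]
    - [0.09,-0.09,0.0,0.4]

```text
t: 10.85
eef_pos: [612.2, 12.9, 187.9]
tcp_rot: [3.142, -0.0, 3.026]
ft_force: [-0.2, -0.3, -1.0]
opening: 1.0
grip_force: 0.0
```

```bash
python3 m.py 188
```

```text
t 10.85 10.9 pred-meas -0.015 score 3.2 [0.   0.91 0.99 0.99 0.31] fit [-0.584  1.447  0.014] w 0.609 ang -316.7
tcp [612.7  12.3 187.9] off [-2.5  1.7] yaw 174.0 j [-0.09 -1.55]
[[0.14, -0.13, 0.0, 0.0], [0.08, -0.1, 0.0, 0.0], [0.07, -0.11, 0.0, 0.0], [0.06, -0.1, 0.0, 0.0], [0.06, -0.11, 0.0, 0.0]]
```

>>> carry_out:
  series:
    - [0.14,-0.13,0.0,0.4]
    - [0.08,-0.1,0.0,0.4]
    - [0.07,-0.11,0.0,0.4]
    - [0.06,-0.1,0.0,0.4]
    - [0.06,-0.11,0.0,0.4]

```text
t: 11.4
eef_pos: [632.5, -14.5, 187.9]
tcp_rot: [3.141, -0.0, -3.048]
ft_force: [-0.1, -0.3, -0.7]
opening: 1.002
grip_force: 0.0
```

```bash
python3 m.py 124
```

```text
t 11.4 11.45 pred-meas -0.03 score 3.22 [0.   0.93 0.98 1.   0.32] fit [-0.577  1.457  0.014] w 0.533 ang -333.9
tcp [632.9 -15.2 187.9] off [-1.  1.] yaw -175.0 j [-0.13 -1.79]
[[0.07, -0.13, -0.26, 0.0], [0.04, -0.1, -0.25, 0.0], [0.03, -0.1, -0.26, 0.0], [0.03, -0.11, -0.25, 0.0], [0.03, -0.1, -0.26, 0.0]]
```

View pics/last.png

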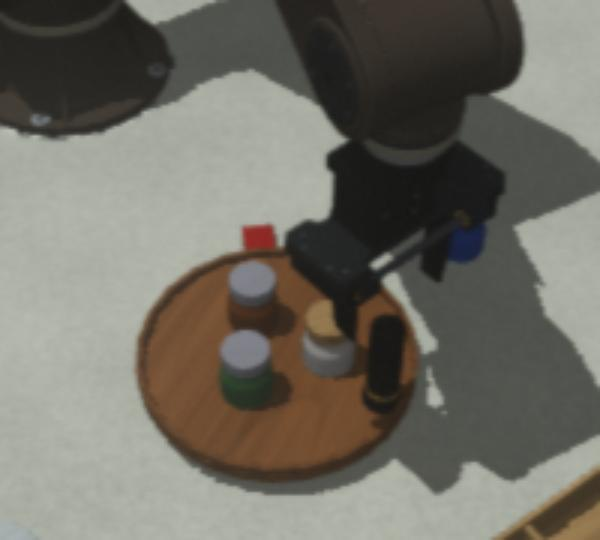

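The picture shows the hand over the knob (knob top at about pixel (349,228)), all jars standing. The hand now descends with the knob and grips it.

>>> carry_out:
  series:
    - [0.07,-0.13,-0.26,0.1]
    - [0.04,-0.1,-0.25,0.1]
    - [0.03,-0.1,-0.26,0.1]
    - [0.03,-0.11,-0.25,0.1]
    - [0.03,-0.1,-0.26,0.1]

```text
t: 11.95
eef_pos: [642.5, -41.9, 122.4]
tcp_rot: [3.141, -0.001, -2.995]
ft_force: [-0.2, 0.5, -1.1]
opening: 1.0
grip_force: 0.0
```

```bash
python3 m.py 124
```

```text
t 11.95 12.0 pred-meas 0.01 score 3.23 [0.   0.92 0.97 1.   0.33] fit [-0.579  1.454  0.014] w 0.472 ang -350.0
tcp [642.  -42.4 120.4] off [-1.4  2.9] yaw -172.0 j [-0.17 -1.89]
[[0.04, -0.16, 0.01, 0.0], [0.01, -0.1, 0.02, 0.0], [0.01, -0.09, 0.01, 0.0], [0.0, -0.1, 0.02, 0.0], [-0.0, -0.09, 0.01, 0.0]]
```

>>> carry_out:
  series:
    - [0.04,-0.15,0.02,-0.4]
    - [0.01,-0.1,0.02,-0.4]
    - [0.01,-0.09,0.01,-0.4]
    - [0.0,-0.1,0.02,-0.4]
    - [0,-0.09,0.01,-0.4]
  fingers: 1

```text
t: 12.5
eef_pos: [645.7, -68.2, 127.7]
tcp_rot: [3.141, -0.0, 3.076]
ft_force: [-0.7, 0.7, -0.2]
opening: 0.636
grip_force: 0.0
```

>>> carry_out:
  series:
    - [0,-0.09,0,-0.4]
    - [-0.01,-0.09,0,-0.4]
    - [-0.01,-0.09,0,-0.4]
    - [-0.02,-0.09,0,-0.4]
    - [-0.02,-0.08,0,-0.4]

```text
t: 13.0
eef_pos: [642.8, -90.3, 127.7]
tcp_rot: [3.142, 0.0, 2.867]
ft_force: [0.2, -1.2, -1.1]
opening: 0.324
grip_force: 30.0
```

Run:
```python
from h import *
s=env.state();print({k:np.round(s[k],3).tolist() for k in("t","eef_pos","tcp_rot","joints","ft_force","opening","grip_force")})
p=np.array(s["eef_pos"]);v=p[:2]-C;print(np.hypot(*v),np.degrees(np.arctan2(v[1],v[0])))
r=np.hypot(*v);a=np.arctan2(v[1],v[0]);end=PARK-2*np.pi;N=50
# smooth speed profile from start to end
u=np.ones(N);u[:4]=np.linspace(.5,.95,4);u[-10:]=np.linspace(1,.05,10);aa=a+(end-a)*np.cumsum(u)/u.sum()
y=np.round(np.degrees(np.diff(np.r_[a,aa]))/6,2)
rr=np.linspace(r,109.5,N+1)[1:]
acc=p.copy()
R=[]
for i in range(N):
    q=np.r_[C+rr[i]*np.array([np.cos(aa[i]),np.sin(aa[i])]),124];d=np.round((q-acc)/50,2);acc+=d*50;R.append([*d.tolist(),float(y[i])])
for i in range(0,N,5):print(R[i:i+5])
print(acc,y.sum()*6)
```

```text
{'t': 13.0, 'eef_pos': [642.789, -90.255, 127.694], 'tcp_rot': [3.142, 0.0, 2.867], 'joints': [-0.241, 0.637, 1.599, 0.0, 0.905, -1.537], 'ft_force': [0.199, -1.198, -1.129], 'opening': 0.324, 'grip_force': 30.0}
109.89767633273934 -13.660910209769137
[[-0.02, -0.08, -0.07, -0.37], [-0.03, -0.11, -0.0, -0.48], [-0.05, -0.12, -0.0, -0.59], [-0.07, -0.15, -0.0, -0.7], [-0.08, -0.15, -0.0, -0.74]]
[[-0.09, -0.14, -0.0, -0.74], [-0.11, -0.14, -0.0, -0.74], [-0.11, -0.12, -0.0, -0.74], [-0.12, -0.12, -0.0, -0.74], [-0.13, -0.1, -0.0, -0.74]]
[[-0.14, -0.1, -0.0, -0.74], [-0.15, -0.09, -0.0, -0.74], [-0.15, -0.07, -0.0, -0.74], [-0.16, -0.06, -0.0, -0.74], [-0.16, -0.05, -0.0, -0.74]]
[[-0.17, -0.04, -0.0, -0.74], [-0.16, -0.02, -0.0, -0.74], [-0.17, -0.02, -0.0, -0.74], [-0.17, 0.01, -0.0, -0.74], [-0.17, 0.01, -0.0, -0.74]]
[[-0.17, 0.03, -0.0, -0.74], [-0.16, 0.04, -0.0, -0.74], [-0.16, 0.05, -0.0, -0.74], [-0.16, 0.07, -0.0, -0.74], [-0.15, 0.08, -0.0, -0.74]]
[[-0.14, 0.08, -0.0, -0.74], [-0.14, 0.1, -0.0, -0.74], [-0.13, 0.11, -0.0, -0.74], [-0.12, 0.12, -0.0, -0.74], [-0.11, 0.13, -0.0, -0.74]]
[[-0.1, 0.14, -0.0, -0.74], [-0.09, 0.14, -0.0, -0.74], [-0.08, 0.15, -0.0, -0.74], [-0.06, 0.16, -0.0, -0.74], [-0.06, 0.16, -0.0, -0.74]]
[[-0.04, 0.16, -0.0, -0.74], [-0.03, 0.17, -0.0, -0.74], [-0.01, 0.17, -0.0, -0.74], [-0.01, 0.16, -0.0, -0.74], [0.01, 0.17, -0.0, -0.74]]
[[0.03, 0.17, -0.0, -0.74], [0.03, 0.15, -0.0, -0.66], [0.03, 0.13, -0.0, -0.58], [0.04, 0.11, -0.0, -0.5], [0.04, 0.09, -0.0, -0.43]]
[[0.03, 0.07, -0.0, -0.35], [0.03, 0.05, -0.0, -0.27], [0.02, 0.04, -0.0, -0.19], [0.01, 0.03, -0.0, -0.11], [0.01, 0.0, -0.0, -0.04]]
[440.28872334 -11.75511184 124.19438702] -195.89999999999998
```

>>> carry_out:
  series:
    - [-0.02,-0.08,-0.07,-0.37]
    - [-0.03,-0.11,0,-0.48]
    - [-0.05,-0.12,0,-0.59]
    - [-0.07,-0.15,0,-0.7]
    - [-0.08,-0.15,0,-0.74]

```text
t: 13.5
eef_pos: [630.8, -120.9, 127.0]
tcp_rot: [3.141, 0.003, 2.564]
ft_force: [-5.6, 3.0, 23.6]
opening: 0.329
grip_force: 30.0
```

>>> carry_out:
  series:
    - [-0.09,-0.14,0,-0.74]
    - [-0.11,-0.14,0,-0.74]
    - [-0.11,-0.12,0,-0.74]
    - [-0.12,-0.12,0,-0.74]
    - [-0.13,-0.1,0,-0.74]

```text
t: 14.0
eef_pos: [602.8, -152.1, 127.0]
tcp_rot: [3.14, 0.003, 2.177]
ft_force: [-5.3, 0.4, 22.8]
opening: 0.331
grip_force: 30.0
```

>>> carry_out:
  series:
    - [-0.14,-0.1,0,-0.74]
    - [-0.15,-0.09,0,-0.74]
    - [-0.15,-0.07,0,-0.74]
    - [-0.16,-0.06,0,-0.74]
    - [-0.16,-0.05,0,-0.74]

```text
t: 14.5
eef_pos: [564.8, -170.9, 127.0]
tcp_rot: [3.138, 0.003, 1.79]
ft_force: [-3.5, -0.1, 25.8]
opening: 0.328
grip_force: 30.0
```

>>> carry_out:
  series:
    - [-0.17,-0.04,0,-0.74]
    - [-0.16,-0.02,0,-0.74]
    - [-0.17,-0.02,0,-0.74]
    - [-0.17,0.01,0,-0.74]
    - [-0.17,0.01,0,-0.74]

```text
t: 15.0
eef_pos: [523.1, -173.9, 126.9]
tcp_rot: [3.137, 0.002, 1.402]
ft_force: [-2.6, 1.5, 26.5]
opening: 0.33
grip_force: 30.0
```

>>> carry_out:
  series:
    - [-0.17,0.03,0,-0.74]
    - [-0.16,0.04,0,-0.74]
    - [-0.16,0.05,0,-0.74]
    - [-0.16,0.07,0,-0.74]
    - [-0.15,0.08,0,-0.74]

```text
t: 15.5
eef_pos: [482.9, -161.1, 126.9]
tcp_rot: [3.136, 0.001, 1.015]
ft_force: [-7.7, -8.5, 30.0]
opening: 0.329
grip_force: 30.1
```

>>> carry_out:
  series:
    - [-0.14,0.08,0.03,-0.74]
    - [-0.14,0.1,0.03,-0.74]
    - [-0.13,0.11,0,-0.74]
    - [-0.12,0.12,0,-0.74]
    - [-0.11,0.13,0,-0.74]

```text
t: 16.0
eef_pos: [449.0, -132.8, 127.1]
tcp_rot: [-3.141, 0.002, 0.626]
ft_force: [-4.8, -6.3, -2.4]
opening: 0.331
grip_force: 30.0
```

>>> carry_out:
  series:
    - [-0.1,0.14,0,-0.74]
    - [-0.09,0.14,0,-0.74]
    - [-0.08,0.15,0,-0.74]
    - [-0.06,0.16,0,-0.74]
    - [-0.06,0.16,0,-0.74]

```text
t: 16.5
eef_pos: [429.2, -94.8, 127.1]
tcp_rot: [-3.141, 0.003, 0.239]
ft_force: [-4.7, -4.3, -2.4]
opening: 0.326
grip_force: 30.0
```

>>> carry_out:
  series:
    - [-0.04,0.16,0,-0.74]
    - [-0.03,0.17,0,-0.74]
    - [-0.01,0.17,0,-0.74]
    - [-0.01,0.16,0,-0.74]
    - [0.01,0.17,0,-0.74]

```text
t: 17.0
eef_pos: [425.2, -52.9, 127.0]
tcp_rot: [-3.142, 0.003, -0.149]
ft_force: [-4.6, -0.1, -2.2]
opening: 0.328
grip_force: 30.0
```

>>> carry_out:
  series:
    - [0.03,0.17,0,-0.74]
    - [0.03,0.15,0,-0.66]
    - [0.03,0.13,0,-0.58]
    - [0.04,0.11,0,-0.5]
    - [0.04,0.09,0,-0.43]

```text
t: 17.5
eef_pos: [433.5, -20.3, 127.0]
tcp_rot: [3.141, 0.004, -0.452]
ft_force: [-6.6, 1.7, 2.3]
opening: 0.326
grip_force: 30.0
```

>>> carry_out:
  series:
    - [0.03,0.07,0,-0.35]
    - [0.03,0.05,0,-0.27]
    - [0.02,0.04,0,-0.19]
    - [0.01,0.03,0,-0.11]
    - [0.01,0,0,-0.04]

```text
t: 18.0
eef_pos: [438.2, -10.7, 127.0]
tcp_rot: [3.14, 0.005, -0.551]
ft_force: [-9.1, 4.8, 5.2]
opening: 0.329
grip_force: 30.0
```

Run:
```python
from h import *
s=env.state();print({k:np.round(s[k],3).tolist() for k in("t","eef_pos","joints","ft_force")})
p=np.array(s["eef_pos"]);v=p[:2]-C;print(np.hypot(*v),np.degrees(np.arctan2(v[1],v[0])))
im=snap("scene");a,T,S=angle(im,PARK,.4);print(np.degrees(a),T,np.round(S,2))
cv2.imwrite("pics/last.png",cv2.resize(im[120:300,220:420],(600,540))[:,:,::-1])
```

```text
{'t': 18.0, 'eef_pos': [438.181, -10.749, 127.01], 'joints': [-0.176, 0.398, 2.114, 0.0, 0.634, 1.946], 'ft_force': [-9.088, 4.819, 5.159]}
111.51754254922761 151.30151032104564
151.20000000000002 3.3007575757575762 [0.   1.   1.   0.98 0.34]
```

View pics/last.png

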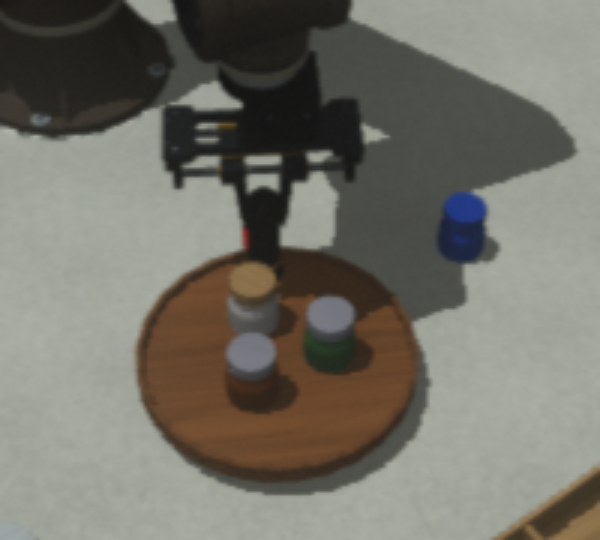

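The knob stands in front of the red pointer at about (247,240) in the crop, and the jars are upright. I'll release and check from above.

>>> carry_out:
  series:
    - [0,0,0,0]
    - [0,0,0,0]
    - [0,0,0,0]
    - [0,0,0,0]
    - [0,0,0,0]
  fingers: -1

```text
t: 18.55
eef_pos: [440.2, -11.5, 127.5]
tcp_rot: [3.142, -0.0, -0.551]
ft_force: [-0.2, 0.7, 0.1]
opening: 0.694
grip_force: 0.0
```

>>> carry_out:
  series:
    - [0,0,0,0]
    - [0,0,0,0]
    - [0,0,0,0]
    - [0,0,0,0]
    - [0,0,0.2,0]

```text
t: 19.05
eef_pos: [439.7, -11.3, 137.1]
tcp_rot: [3.141, 0.002, -0.551]
ft_force: [-0.6, -0.2, -0.1]
opening: 0.996
grip_force: 0.0
```

>>> carry_out:
  series:
    - [0,0,0.4,0]
    - [0,0,0.5,0]
    - [0,0,0.5,0]
    - [0,0,0.5,0]
    - [0,0,0.4,0]

```text
t: 19.55
eef_pos: [440.1, -11.4, 254.6]
tcp_rot: [-3.141, -0.001, -0.551]
ft_force: [0.8, -0.3, 0.1]
opening: 1.0
grip_force: 0.0
```

>>> carry_out:
  series:
    - [0,0.7,0,0]
    - [0,0.7,0,0]
    - [0,0.7,0,0]
    - [0,0.7,0,0]
    - [0,0.7,0,0]

```text
t: 20.05
eef_pos: [439.8, 165.0, 253.3]
tcp_rot: [-3.141, -0.0, -0.551]
ft_force: [0.8, 0.2, 0.3]
opening: 1.002
grip_force: 0.0
```

>>> carry_out:
  series:
    - [0,0.7,0,0]
    - [0,0.7,0,0]
    - [0,0.7,0,0]
    - [0,0.7,0,0]
    - [0,0.7,0,0]

```text
t: 20.55
eef_pos: [439.8, 340.0, 253.3]
tcp_rot: [-3.141, -0.0, -0.55]
ft_force: [1.1, -0.8, -0.3]
opening: 0.999
grip_force: 0.0
```

Run:
```python
from h import *
im=snap("scene");a,T,S=angle(im,PARK,.4);print(np.degrees(a),T,np.round(S,2),env.state()["eef_pos"])
b=snap("top");cv2.imwrite("pics/e.png",np.hstack([cv2.resize(b[140:260,285:395],(380,400)),cv2.resize(im[120:300,220:420],(400,400))])[:,:,::-1])
```

```text
150.34056330730377 3.2692640692640698 [0.   1.   1.   0.9  0.36] [439.82707472 343.80169631 253.21851951]
```

View pics/e.png

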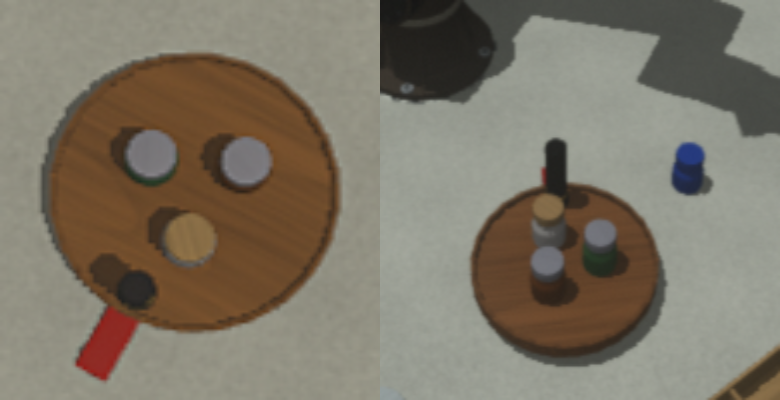

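Run:
```python
from h import *
k=onz("top",285+136/380*110,140+288/400*120,140)[:2]
print(k,C+110*np.array([np.cos(PARK),np.sin(PARK)]))
d=k-C;print(np.hypot(*d),np.degrees(np.arctan2(d[1],d[0])))
if np.hypot(*(k-C-110*np.array([np.cos(PARK),np.sin(PARK)])))<8: print(env.job_done())
```

```text
[438.68063998 -13.13704153] [439.6062652  -11.30709585]
109.94865235175638 152.26809380525626
the job is handed in; nothing more can be done
None
```

The job is handed in; no verdict came back. The tray coasted about 5.5 s with the open hand over the knob, from about 1.4 down to 0.5 rad/s by my fit. The knob is now parked about 2 mm from line-up with the pointer and let go, with all three jars standing.

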